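Lock the bottle tumbler with its cross pin

ROBOT

A 7-joint arm with a two-finger parallel gripper is mounted at the origin on the work surface. World frame = base frame: x ahead of the robot, y to its left, z up, the work surface at z = 0. Lengths are in m, angles in rad, forces in N, time in s.
With the tool pointing down it reaches from about 0.4 to 0.875 m from the base axis. Payload 19.3 kg.
Tool frame: the origin (TCP) lies on the centre line of the jaws, within the pads' length; the fingertips stand 14 mm ahead of it and the grasp point (between the pads) lies 5 mm behind it; y points along the fingers, x is the direction in which the jaws open and shut, and the axes are right-handed (so a half turn about y gives the same grasp; the last joint's range is limited). The gripper opens to 85 mm and grips with 20 to 120 N. Pads are 22 mm wide; open, the fingers measure 114 mm over their backs; the gripper's body (76 mm by 85 mm) begins 54 mm behind the grasp point. The pads swing forward as they close: fully open they stand 13 mm farther back than shut.
Start: joints at [-1.257, 0.521, -0.036, 1.599, 0.021, 1.021, -0.113], TCP at [0.234, 0.58, 0.245] pointing down, gripper open.
Joint ranges: [-2.91, 2.91], [-0.3, 2.13], [-1.5, 1.42], [0.17, 2.43], [-1.26, 4.41], [0.16, 1.93], [-2.52, 2.52]. Speed limits (rad/s): [1.89, 1.89, 2.39, 2.39, 3.01, 3.01, 3.01].

INTERFACE

Orientations are given as [roll, pitch, yaw] about the fixed x, y, z axes, in that order (R = Rz(yaw) Ry(pitch) Rx(roll)).
In Python, from workcell import monitor, grab_frame, workorder gives the robot as it stands.
- The arm moves only by the tool drive_tool, never from a script. Its argument "steps" is one flat list of numbers, 5 for each row, row after row: the finger opening in mm, from 0 to 85.4, then the shift along the world's x, y, z in mm, then the turn about the world's z in degrees. In form: [fingers, tx, ty, tz, twist, fingers, tx, ty, tz, twist, ...]. A call has exactly 5 rows; each row shifts and turns the commanded pose from where the row before left it; what a row does not reach is not made up. A row lasts 1/12 s, in which the tool goes at most 41.7 mm and 7.16 degrees, less where a joint would pass 70% of its speed; a pose out of reach is approached as far as the arm can. A call is refused whole if a number of a shift passes 41.7 or a number of a turn 7.16, either way. A call with a gripper value outside its range is refused whole. The fingers move at their own pace and stop on an object; "grip_force" is the grip in N (left out, the last holds). Time passes only in rows, so rows that do not move let the fingers close, or fill a call up. It gives the time, the measured TCP pose, the force and the opening at its end, in the units of the state.
- monitor.observe(): the state, without advancing time (a new reading comes with each control period).
- grab_frame(name): name is "side" or "top" or "wrist"; returns a dict with "frame" (420x560x3 uint8, red, green, blue), "vertical_fov" (degrees; the focal length in pixels is half the picture's height over the tangent of half this angle, whatever the lens; pixels are square), "cx", "cy" (the principal point, pixels), "xyz" and "orientation" of the camera in the world. Camera axes: x right, y down, z forward; pixel columns grow to the right and rows downward; lengths in m; the calibration is good to about 2 mm. A picture is of the moment at which its call begins. There is no depth.
- workorder.job_done(): hands the job in, once; it reports no verdict.
The state is a dict: "clock": time; "qpos": joint angles; "qd": joint speeds; "joint_efforts": joint torques, N m; "position": TCP position; "tool_rot": TCP orientation; "force": force on the tool from outside, world axes, zero at the start; "moment": the same for the moment, N m; "grip_width": finger opening in m.
Only numpy, scipy, OpenCV 4.12 (cv2) and the standard library are available. Lean on these libraries where they do the work, as an engineer would, in place of code of your own. Each camera call takes 0.05 s, during which the arm holds its last target. There are 200 camera calls.

TASK

Lock the bottle tumbler: stand the red-headed pin in the hole on top of the green housing, then move the black-knobbed lever gently away from the robot until the pin drops into the hidden hole and the lever catches; never force the lever or the pin. Then push the pin fully home, head down on the housing, let go, and leave the bottle and jars around it alone.

Things in the scene. Friction and masses are not known exactly. Their poses are not given: they have to be found in the camera images.
- housing: Green steel bearing housing bolted to the table, foot 130 x 90 mm, upper block 70 mm (x) x 56 mm (y), flat top 130 mm above the table. Origin: centre of its underside. Yaw within 0.25 rad of 0, where its +x points away from the robot. A shaft runs through it along its y axis. A pin in the top hole first rests on the collar inside, its head's underside 55 mm above the housing's top.
- bore (a point): Mouth of the pin hole: centre of the 11.5 mm wide vertical hole in the housing's top, chamfer 3 mm wide. It runs 28 mm down to the collar on the shaft, and on below it. When the collar's cross-hole comes under it (within about 0.1 rad), the pin falls about 20 mm by its weight onto a stiff plunger, head underside then about 35 mm above the top; the shaft then has only about 0.3 rad of play and blocks.
- shaft: Steel shaft; origin on its centre line over the housing's centre, 80 mm above the table. Its +y end carries the lever, its -y end an amber bottle clamped across it (52 mm diameter, 110 mm long, centred 115 mm out). Inside the housing it carries a 40 mm collar with one 12 mm cross-hole right through, at an angle to the lever that differs each time and cannot be seen.
- pin: Steel pin, 110 to 180 g: shank 10 mm diameter, 85 mm long, round end; red cylinder head 24 mm diameter, 24 mm tall. Origin: centre of the head's underside; z axis up through the head. Starts upright in its rest, 35 mm of shank showing. Once dropped, pushing it and the plunger on takes 5 to 20 N, until the head sits on the housing. Over 170 N of contact load on it from housing and shaft, summed, ruins it.
- pin_rest: Blue plastic block 60 x 60 x 60 mm, fixed, with a hole in its top holding the pin. It stands to the left or right of the housing. Origin: centre of its underside.
- knob (a point): Centre of the black ball knob, 30 mm diameter, fixed on the lever's end. The lever (12 mm rod) starts leaning 0.40 to 0.65 rad from upright to the housing's -x (towards the robot); the cross-hole lines up somewhere from 0.05 rad on that side to 0.55 rad on the +x side. End stops at 0.85 (-x) and 1.0 rad (+x). It stays where left; 2 to 3 N moves it. Blocked by the pin, 12 N at the knob is safe.
- lever_pivot (a point): Point on the shaft's centre line in the plane in which the knob swings, 80 mm above the table, 105 mm along the housing's +y from its centre. The knob's centre moves on a circle of 90 mm radius about it, in the housing's x-z plane. The summed contact load on a caught pin is about 10 to 12 times the push on the knob.
- white_bottle: White bottle with a blue cap, 64 mm diameter, 120 mm tall, loose; on the side of the housing away from the pin rest. Origin: centre of its underside. Bystander.
- amber_jar: Amber jar with a black cap, 60 mm diameter, 85 mm tall, loose. Origin: centre of its underside. Bystander.
- white_jar: White jar with a red cap, 56 mm diameter, 75 mm tall, loose. Origin: centre of its underside. Bystander.

How it is judged:
On the way, in this order (a step that is already met when the one before it is completed fails the run):
1. the pin stands in the housing's top hole with its tip on the collar (horizontal distance between pin and bore below 0.006 m and angle between pin's own z axis and vertical below 0.12 rad and z of pin in the frame of bore between 0.05 and 0.06 m), for 0.2 s.
2. the lever has been turned and the pin has dropped into the cross-hole (horizontal distance between pin and bore below 0.006 m and angle between pin's own z axis and vertical below 0.12 rad and z of pin in the frame of bore below 0.042 m), for 0.1 s.
At the end, for the whole second after the job is handed in: The pin stands upright (within 0.08 rad) through housing and shaft, its head's underside within 3 mm of the housing's top and within 4 mm of the hole's centre, at rest and released; the white bottle, amber jar and white jar are upright and within 30 mm of where they stood (z of pin in the frame of bore between -0.004 and 0.003 m and horizontal distance between pin and bore below 0.004 m and angle between pin's own z axis and vertical below 0.08 rad and linear speed of pin below 0.02 m/s and distance of each of white_bottle, amber_jar, white_jar from where it was at the start of the episode below 0.03 m and angle between each of white_bottle, amber_jar, white_jar's own z axis and vertical below 0.3 rad); the robot touches nothing.
It fails at once if the lever or the pin is forced: the housing and shaft load the pin with more than 170 N (contact force between pin and housing above 170 N).
It fails at once if the white bottle is pushed more than 30 mm or tipped (distance of white_bottle from where it was at the start of the episode above 0.03 m or angle between white_bottle's own z axis and vertical above 0.3 rad).
It fails at once if the amber jar is pushed more than 30 mm or tipped (distance of amber_jar from where it was at the start of the episode above 0.03 m or angle between amber_jar's own z axis and vertical above 0.3 rad).
It fails at once if the white jar is pushed more than 30 mm or tipped (distance of white_jar from where it was at the start of the episode above 0.03 m or angle between white_jar's own z axis and vertical above 0.3 rad).
It also fails if it takes over 72 s, if anything falls off the work surface, if the arm or the gripper's body presses on something with over 40 N, if the wrist force passes 120 N, or if a joint passes its speed limit or range.

## Working session

There is one attempt and no reset: what is moved stays moved. The work goes in short steps, Python scripts to look and compute and a tool call to move; the robot and the scene stay as the last step left them, time stands still between calls to the robot, and variables do not carry over. Pictures are saved under pics/ and viewed, about 8 in all and at most 12, crops included, and the job is handed in when it is done.

Besides the shell and the picture viewer there is one more tool, called after "Call:" as name(argument=value, ...) on one line, values as JSON. drive_tool: Moves the arm, as the interface text tells. Its arguments: {"type":"object","properties":{"steps":{"type":"array"},"grip_force":{"type":"number"}},"required":["steps"]}

```bash
ls; mkdir -p pics; cat > h.py <<'E'
import numpy as np, cv2
from scipy.spatial.transform import Rotation as R
from workcell import monitor, grab_frame, workorder
def rot(o):
    o=np.array(o,float)
    return o if o.shape==(3,3) else (R.from_quat(o).as_matrix() if o.size==4 else R.from_euler('xyz',o).as_matrix())
def snap(n,f=None):
    g=grab_frame(n); 
    if f: cv2.imwrite('pics/'+f,cv2.cvtColor(np.array(g['frame']),cv2.COLOR_RGB2BGR))
    return g
def foc(g): return 210/np.tan(np.radians(g['vertical_fov'])/2)
def ray(g,u,v):
    d=rot(g['orientation'])@np.array([(u-g['cx'])/foc(g),(v-g['cy'])/foc(g),1]); return np.array(g['xyz']),d
def onz(g,u,v,z):
    c,d=ray(g,u,v); return c+d*(z-c[2])/d[2]
def proj(g,p):
    q=rot(g['orientation']).T@(np.array(p)-np.array(g['xyz'])); return foc(g)*q[:2]/q[2]+[g['cx'],g['cy']]
def tri(rs):
    A=0;b=0
    for c,d in rs:
        d=d/np.linalg.norm(d);P=np.eye(3)-np.outer(d,d);A=A+P;b=b+P@c
    return np.linalg.solve(A,b)
E
python3 - <<'E'
from h import *
import pickle
print(monitor.observe())
gs={n:snap(n) for n in('side','top')}
pickle.dump(gs,open('gs.pkl','wb'))
for n,g in gs.items(): print(n,{k:v for k,v in g.items() if k!='frame'}); cv2.imwrite(f'pics/{n}0.png',cv2.resize(np.array(g['frame'])[:,:,::-1],(800,600)))
E
```

```text
pics
{'clock': 0.0, 'qpos': array([-1.25720761,  0.52198198, -0.03634446,  1.59997299,  0.02120882,
        1.02106797, -0.11280266]), 'qd': array([ 9.83125910e-04, -5.49356491e-04, -5.32938719e-04, -3.92626978e-04,
        3.18343383e-04,  2.38979565e-03,  1.67889949e-05]), 'joint_efforts': array([-5.46185274e-04, -9.27059555e+01,  1.97988778e+00, -3.69957840e+01,
        1.80167193e-02,  7.81165611e-03,  2.43990650e-05]), 'position': array([0.23393648, 0.5792508 , 0.24475802]), 'tool_rot': array([-1.57086791e+00,  1.04256203e-03,  1.18701371e+00]), 'force': array([-0.12161941, -0.31447185,  0.66637245]), 'moment': array([ 0.07145181, -0.00680926, -0.0076441 ]), 'grip_width': 0.08550986382549665}
side {'vertical_fov': 57.58464921695966, 'cx': 281.26453426843153, 'cy': 206.53194203671168, 'xyz': array([ 0.16966749, -0.57463225,  0.83710489]), 'orientation': array([-2.40203927, -0.01409005, -0.56617184])}
top {'vertical_fov': 42.83222175983198, 'cx': 280.78157596466525, 'cy': 210.4940071968064, 'xyz': array([ 0.29931748, -0.02399798,  1.15521202]), 'orientation': array([-2.90470281,  0.0062962 , -1.54798032])}
```

View pics/side0.png

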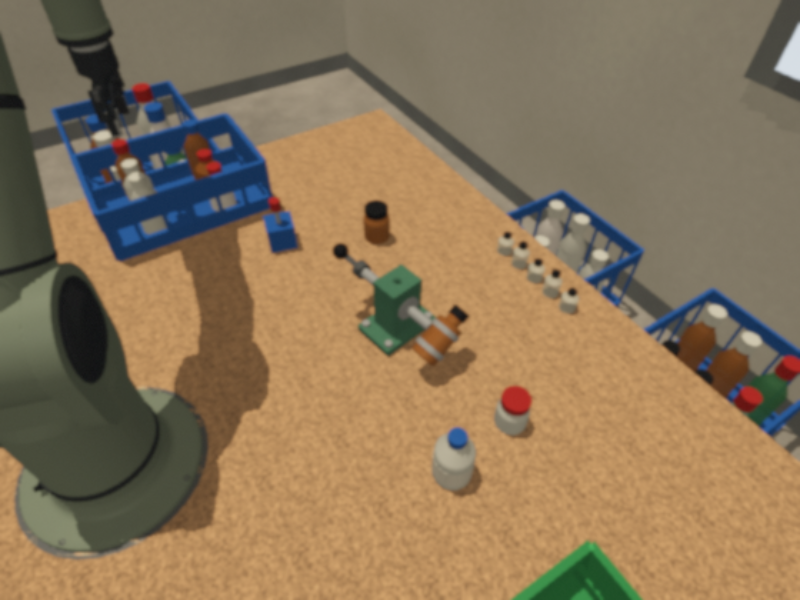

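View pics/top0.png

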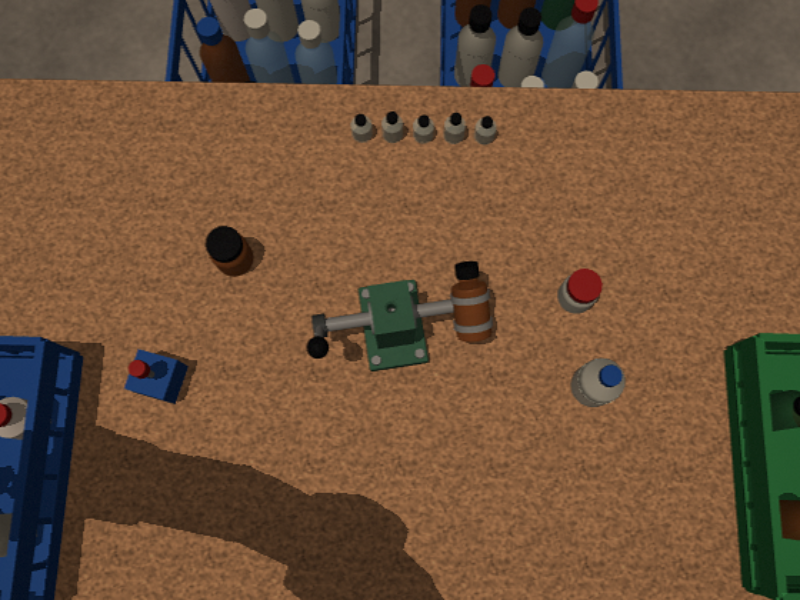

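The scene: pin head (top view, 800 px scale) at (138,368), knob (318,347), bore (392,307). The pin rest is on the left and the amber jar is behind it. I'll enlarge the key regions.

```bash
python3 - <<'E'
from h import *
import pickle
gs=pickle.load(open('gs.pkl','rb'))
def crop(g,cx,cy,w=25,s=8):
    f=np.array(gs[g]['frame'])[:,:,::-1]; c=f[cy-w:cy+w,cx-w:cx+w]
    c=cv2.resize(c,(w*2*s,w*2*s),interpolation=cv2.INTER_CUBIC)
    for k in range(0,2*w,10): cv2.putText(c,str(cx-w+k),(k*s,9),0,.35,(255,255,255),1); cv2.putText(c,str(cy-w+k),(0,k*s+4),0,.35,(255,255,255),1)
    for k in range(0,2*w,10): c[::8,k*s]=255; c[k*s,::8]=255
    return c
s=6
a=np.hstack([crop('top',105,260,25,s),crop('top',272,217,25,s)]); a=a
b=np.hstack([crop('side',193,153,25,s),crop('side',278,197,25,s)])
cv2.imwrite('pics/c1.png',np.vstack([a,b]))
E
```

```text
(no output)
```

View pics/c1.png

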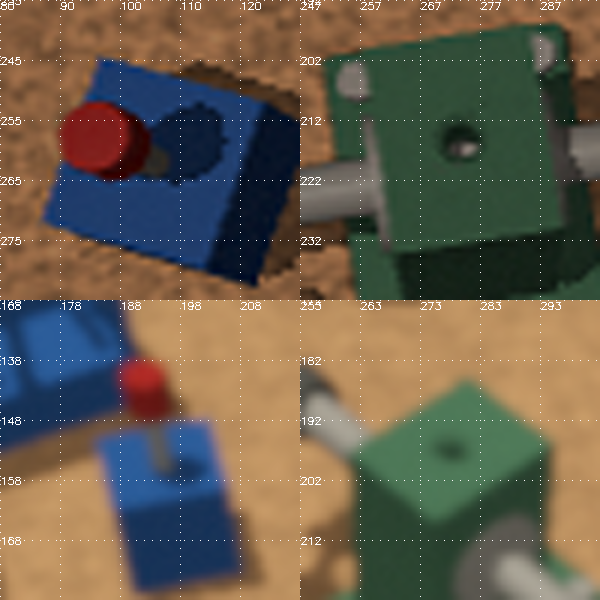

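```bash
python3 - <<'E'
from h import *
import pickle
gs=pickle.load(open('gs.pkl','rb'));T=gs['top'];S=gs['side']
bt=onz(T,273.7,215.7,.130);bs=onz(S,278,197,.130)
print('bore',bt,bs, 'pin',onz(T,96,257.8,.119),onz(S,191.3,140.5,.119))
print('rest corners',[onz(T,*p,.06)[:2].round(4) for p in((97,245),(125,252),(87,272),(114.5,280.5))])
for p in ((262.3,233.7),(291.2,230),(257.8,211.2),(287,204.5)): print(onz(T,*p,.13)[:2].round(4))
print('knob',tri([ray(T,222.6,242.9),ray(S,238,175.7)]))
for n,p,z in(('white_b',(610/1.4286,376/1.4286),.12),('amber',(225/1.4286,244/1.4286),.085),('wjar',(584/1.4286,286/1.4286),.075),('amberbottle',(472*.7,312*.7),.1)): print(n,onz(T,*p,z))
for p in ((80,350),(40,340),(60,580)):print('crate',onz(T,p[0]*.7,p[1]*.7,.15)[:2])
# which angle does wrist point; tool axes
r=rot(monitor.observe()['tool_rot']);print(r.round(3))
E
```

```text
bore [0.53580073 0.00177737 0.13      ] [ 0.53474914 -0.00320099  0.13      ] pin [0.44653469 0.34699346 0.119     ] [0.44369399 0.3415568  0.119     ]
rest corners [array([0.4817, 0.3688]), array([0.4683, 0.3092]), array([0.4252, 0.3836]), array([0.4091, 0.3254])]
[0.4993 0.0231]
[ 0.5079 -0.0331]
[0.5442 0.0333]
[ 0.5591 -0.0239]
knob [0.47475975 0.09682033 0.1543747 ]
white_b [ 0.44994639 -0.29770151  0.12      ]
amber [0.63758401 0.2490596  0.085     ]
wjar [ 0.58761321 -0.27720488  0.075     ]
amberbottle [ 0.53957305 -0.1120817   0.1       ]
crate [0.46499415 0.41487898]
crate [0.47736331 0.47024021]
crate [0.17490556 0.40456732]
[[ 0.374 -0.    -0.927]
 [ 0.927 -0.001  0.374]
 [-0.001 -1.    -0.   ]]
```

Call:
drive_tool(steps=[50,21,-23,0,-6.8,50,21,-23,0,-6.8,50,21,-24,0,-6.8,50,21,-23,0,-6.8,50,21,-24,0,-6.8], grip_force=40)

```text
clock: 0.52
position: [0.3398, 0.4612, 0.2451]
tool_rot: [-1.571, 0.0, 0.588]
force: [0.9, 0.2, -0.5]
grip_width: 0.05
```

Call:
drive_tool(steps=[50,21,-23,0,-6.8,50,21,-24,0,-6.8,50,21,-23,0,-6.8,50,21,-24,0,-6.8,50,22,-24,0,-6.8])

```text
clock: 0.93
position: [0.4456, 0.3432, 0.2452]
tool_rot: [-1.571, 0.0, -0.005]
force: [1.1, 0.2, 0.2]
grip_width: 0.0498
```

Call:
drive_tool(steps=[50,0,0,-10,0,50,0,0,-20,0,50,0,0,-20,0,50,0,0,-20,0,50,0,0,0,0])

```text
clock: 1.35
position: [0.4435, 0.3436, 0.172]
tool_rot: [-1.574, 0.004, 0.001]
force: [-0.4, -0.8, 0.3]
grip_width: 0.0503
```

```bash
python3 - <<'E'
from h import *
g=snap('wrist','w1.png'); print({k:v for k,v in g.items() if k!='frame'}, monitor.observe()['position'])
print('pin head top proj',proj(g,[.445,.344,.119]),proj(g,[.4465,.347,.119]), 'tcp',proj(g,monitor.observe()['position']))
E
```

```text
{'vertical_fov': 69.45614904643149, 'cx': 278.0446423254082, 'cy': 211.1638830823507, 'xyz': array([0.44385777, 0.42558455, 0.30063581]), 'orientation': array([2.81702008e+00, 4.77607089e-03, 1.36595274e-03])} [0.44421798 0.34397636 0.17389643]
pin head top proj [280.94680823 240.82972067] [283.27170951 236.61279371] tcp [279.81508669 287.72217336]
```

View pics/w1.png

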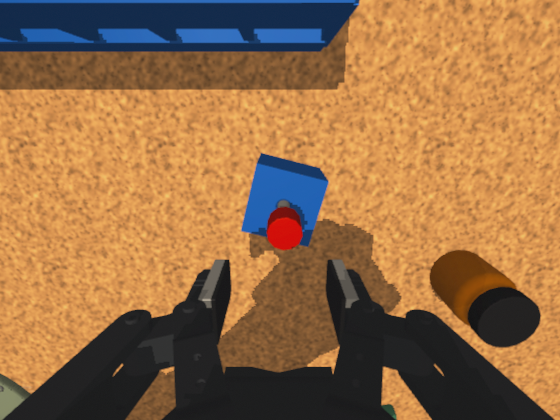

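The wrist view shows the pin head's top at (284,232), between the jaws and about 3 mm in +x and 4 mm in +y from the TCP. The amber jar is well clear at the right.

Call:
drive_tool(steps=[50,3,4,-16,0,50,0,0,-20,0,50,0,0,-20,0,50,0,0,-10,0,50,0,0,-6,0])

```text
clock: 1.82
position: [0.448, 0.3485, 0.103]
tool_rot: [-1.571, 0.0, 0.0]
force: [0.5, 0.5, -0.4]
grip_width: 0.0502
```

Call:
drive_tool(steps=[15,0,0,0,0,15,0,0,0,0,15,0,0,0,0,15,0,0,0,0,15,0,0,0,0])

```text
clock: 2.23
position: [0.4484, 0.3489, 0.1042]
tool_rot: [-1.57, -0.001, 0.0]
force: [-0.4, -0.4, 6.2]
grip_width: 0.0229
```

Call:
drive_tool(steps=[15,0,0,8,0,15,0,0,12,0,15,0,0,20,0,15,0,0,20,0,15,0,0,20,0])

```text
clock: 2.65
position: [0.448, 0.3484, 0.1853]
tool_rot: [-1.571, -0.0, -0.0]
force: [-0.1, 0.2, -1.9]
grip_width: 0.0228
```

Call:
drive_tool(steps=[15,0,0,25,0,15,0,0,25,0,15,0,0,25,0,15,0,0,15,0,15,0,0,0,0])

```text
clock: 3.07
position: [0.449, 0.349, 0.2776]
tool_rot: [-1.567, -0.004, -0.0]
force: [0.2, -0.3, -1.1]
grip_width: 0.0228
```

Call:
drive_tool(steps=[15,6,-15,0,0,15,7,-25,0,0,15,7,-25,0,0,15,7,-25,0,0,15,7,-25,0,0])

```text
clock: 3.48
position: [0.4818, 0.2321, 0.2733]
tool_rot: [-1.571, 0.0, 0.0]
force: [0.5, 0.8, -1.6]
grip_width: 0.0228
```

Call:
drive_tool(steps=[15,7,-25,0,0,15,7,-25,0,0,15,7,-25,0,0,15,7,-25,0,0,15,7,-25,0,0])

```text
clock: 3.9
position: [0.5168, 0.1071, 0.2734]
tool_rot: [-1.571, 0.0, 0.0]
force: [0.4, -0.1, -1.9]
grip_width: 0.0226
```

Call:
drive_tool(steps=[15,7,-25,0,0,15,7,-25,0,0,15,7,-25,0,0,15,0,-20,0,0,15,0,-10,0,0])

```text
clock: 4.32
position: [0.5377, 0.0006, 0.2734]
tool_rot: [-1.572, 0.0, -0.003]
force: [-0.5, -0.2, -2.7]
grip_width: 0.0226
```

```bash
python3 - <<'E'
from h import *
T=snap('top');S=snap('side');print(monitor.observe()['position'])
def crop(g,cx,cy,w=33,s=6):
    f=np.array(g['frame'])[:,:,::-1]; c=f[cy-w-12:cy+w+12,cx-w:cx+w]
    c=cv2.resize(c,None,fx=s,fy=s,interpolation=cv2.INTER_CUBIC)
    for k in range(0,2*w,10): cv2.putText(c,str(cx-w+k),(k*s,9),0,.35,(255,255,255),1); c[::8,k*s]=255
    for k in range(0,2*w+24,10): cv2.putText(c,str(cy-w-12+k),(0,k*s+4),0,.35,(255,255,255),1);c[k*s,::8]=255
    return c
cv2.imwrite('pics/c2.png',np.hstack([crop(T,273,215),crop(S,278,172)]))
E
```

```text
[0.53762851 0.00192694 0.27335312]
```

View pics/c2.png

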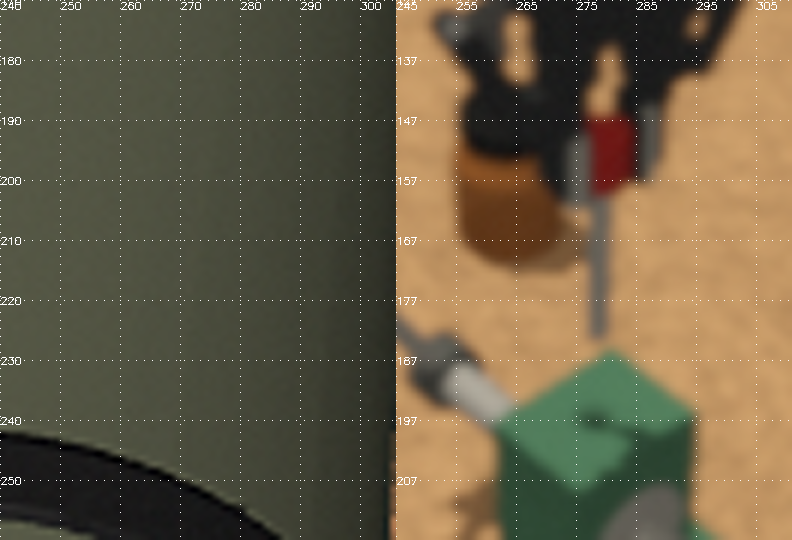

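```bash
python3 - <<'E'
from h import *
S=snap('side')
b=onz(S,277.9,196.8,.13);print('bore side',b)
for z in (.18,.25,.265): print(z,proj(S,[b[0],b[1],z]))
for p,z in (((278.8,182.8),.181),((279.2,160),.264)): print(onz(S,*p,z)-b)
print(proj(S,[b[0]+.005,b[1],.18])-proj(S,[b[0],b[1],.18]),proj(S,[b[0],b[1]+.005,.18])-proj(S,[b[0],b[1],.18]))
W=snap('wrist','w2.png');p=monitor.observe()['position'];print(p,'bore in wrist if at tcp xy:',proj(W,[p[0],p[1],.13]))
f=cv2.cvtColor(np.array(W['frame']),cv2.COLOR_RGB2BGR);cv2.imwrite('pics/w2c.png',cv2.resize(f[120:420,160:400],None,fx=2.5,fy=2,interpolation=cv2.INTER_CUBIC))
E
```

```text
bore side [ 0.53490845 -0.0024647   0.13      ]
0.18 [278.05369599 182.76408429]
0.25 [278.29027299 161.15926072]
0.265 [278.34458477 156.1993688 ]
[ 0.0009427  -0.00194191  0.051     ]
[-0.00479999 -0.0113266   0.134     ]
[ 1.71284464 -0.73860115] [-1.07398465 -1.19910481]
[0.53783818 0.00445682 0.27326685] bore in wrist if at tcp xy: [278.52118803 201.12626849]
```

View pics/w2c.png

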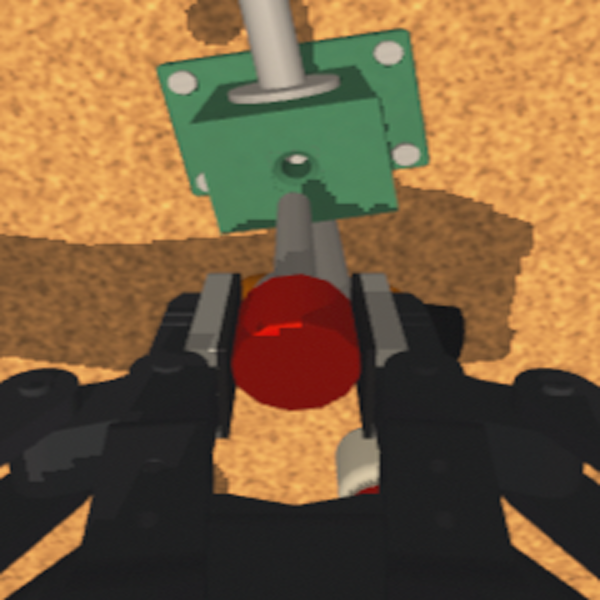

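```bash
python3 - <<'E'
from h import *
W=snap('wrist');p=monitor.observe()['position'];print(p)
b=onz(W,278,203.5,.13);print('bore',b)
for dz in (-.002,0,.002):
  for u,v in ((277.3,223.5),): print('tip-bore',dz,onz(W,u,v,.185+dz)-b)
# red mask bottom/width -> head top face fit
h=cv2.cvtColor(np.array(W['frame']),cv2.COLOR_RGB2HSV);m=(((h[...,0]<8)|(h[...,0]>172))&(h[...,1]>150)&(h[...,2]>60)).astype('uint8')
m[:220]=0;m[320:]=0
ys,xs=np.nonzero(m);print(xs.min(),xs.max(),ys.min(),ys.max(),xs.mean())
for dy in (-.004,-.002,0,.002,.004):
  t=np.linspace(0,6.28,60);P=np.array([proj(W,[p[0]+.012*np.cos(a),p[1]+dy+.012*np.sin(a),.289]) for a in t]);print(dy,P.min(0),P.max(0))
print('S',proj(snap('side'),[*b[:2],.13]))
E
```

```text
[0.53787106 0.00483151 0.27323227]
bore [0.53743555 0.00309785 0.13      ]
tip-bore -0.002 [-4.58469238e-04 -3.93513426e-05  5.30000000e-02]
tip-bore 0 [-0.00045118  0.00071622  0.055     ]
tip-bore 0.002 [-0.00044388  0.00147179  0.057     ]
252 559 257 319 295.04545454545456
-0.004 [251.35537528 289.28576161] [305.48609439 334.96020671]
-0.002 [251.23418776 285.23811053] [305.62022011 331.34445443]
0 [251.11185081 281.15100411] [305.75561623 327.69540363]
0.002 [250.98834799 277.02386265] [305.89230089 324.0125922 ]
0.004 [250.86366255 272.856095  ] [306.03029257 320.29554944]
S [277.58345004 195.10126744]
```

The wrist view has the bore at (278,203) and the pin tip at (277,222); projected to their heights they agree to about 1 mm. Lowering now.

Call:
drive_tool(steps=[15,0,0,-10,0,15,0,0,-12,0,15,0,0,-12,0,15,0,0,-7,0,15,0,0,-4,0])

```text
clock: 5.03
position: [0.5376, 0.004, 0.227]
tool_rot: [-1.571, 0.002, 0.001]
force: [0.3, 0.1, -1.3]
grip_width: 0.0228
```

Call:
drive_tool(steps=[15,0,0,-2,0,15,0,0,-2,0,15,0,0,-2,0,15,0,0,-2,0,15,0,0,-2,0])

```text
clock: 5.45
position: [0.5382, 0.0034, 0.2184]
tool_rot: [-1.571, -0.001, 0.0]
force: [-0.8, -1.5, -0.9]
grip_width: 0.0225
```

Call:
drive_tool(steps=[15,0,0,-3,0,15,0,0,-3,0,15,0,0,-3,0,15,0,0,-3,0,15,0,0,-3,0])

```text
clock: 5.87
position: [0.5381, 0.0034, 0.203]
tool_rot: [-1.571, -0.0, 0.0]
force: [0.4, -1.9, -0.5]
grip_width: 0.023
```

Call:
drive_tool(steps=[15,0,0,-2,0,15,0,0,-1,0,15,0,0,-1,0,15,0,0,-1,0,15,0,0,0,0])

```text
clock: 6.28
position: [0.538, 0.0035, 0.1982]
tool_rot: [-1.571, 0.0, 0.0]
force: [1.0, -1.8, -2.2]
grip_width: 0.0229
```

Call:
drive_tool(steps=[15,0,0,-1,0,15,0,0,-1,0,15,0,0,-1,0,15,0,0,0,0,15,0,0,0,0])

```text
clock: 6.7
position: [0.538, 0.0035, 0.1952]
tool_rot: [-1.571, 0.0, 0.0]
force: [0.2, -1.5, -2.8]
grip_width: 0.0227
```

Call:
drive_tool(steps=[50,0,0,0,0,50,0,0,0,0,50,0,0,0,0,50,0,0,0,0,50,0,0,5,0])

```text
clock: 7.12
position: [0.5377, 0.0036, 0.1998]
tool_rot: [-1.571, 0.001, 0.0]
force: [-0.1, 0.3, -0.1]
grip_width: 0.0502
```

Call:
drive_tool(steps=[50,0,0,15,0,50,0,0,20,0,50,0,0,20,0,50,0,0,20,0,50,0,0,20,0])

```text
clock: 7.53
position: [0.5379, 0.0035, 0.2967]
tool_rot: [-1.571, -0.0, -0.0]
force: [-0.1, -0.2, 0.2]
grip_width: 0.0499
```

```bash
cat >> h.py <<'E'
def head(g,ctr,w=45):
    h=cv2.cvtColor(np.array(g['frame']),cv2.COLOR_RGB2HSV);m=(((h[...,0]<8)|(h[...,0]>172))&(h[...,1]>150)&(h[...,2]>50))
    ys,xs=np.nonzero(m);k=(abs(xs-ctr[0])<w)&(abs(ys-ctr[1])<w);xs,ys=xs[k],ys[k]
    return (len(xs),xs.mean().round(1),ys.mean().round(1)) if len(xs) else None
E
python3 - <<'E'
from h import *
S=snap('side');W=snap('wrist','w3.png')
print(head(S,(278,175),30))
b=onz(S,277.9,196.8,.13)
for z in (.130,.165,.185,.190): print(z,proj(S,[b[0],b[1],z+.012]))
cv2.imwrite('pics/w3c.png',np.hstack([cv2.resize(np.array(S['frame'])[140:220,230:330,::-1],(500,400)),cv2.resize(np.array(W['frame'])[100:400,160:385,::-1],(300,400))]))
E
```

```text
(82, np.float64(278.2), np.float64(176.1))
0.13 [277.93582065 193.52876597]
0.165 [278.04413547 183.63717568]
0.185 [278.1087326  177.73799933]
0.19 [278.12520372 176.23381372]
```

View pics/w3c.png

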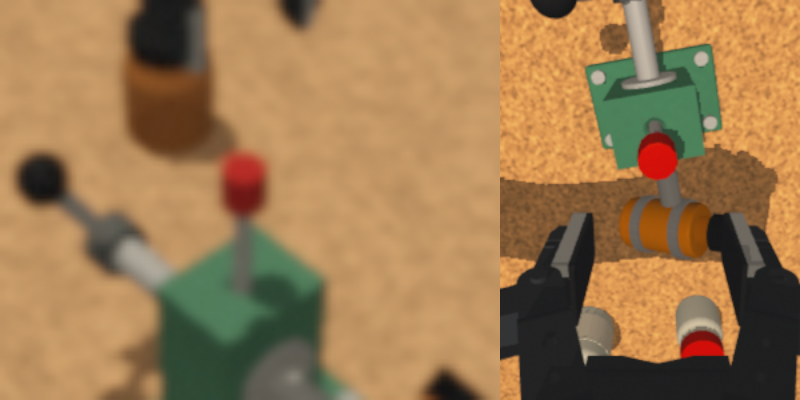

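The pin stands upright on the collar: in the side image its head is at (278,176), which fits the 55 mm height. The knob is still at rest, leaning towards the robot. I'll go behind the knob with closed fingers.

Call:
drive_tool(steps=[0,-10,18,5,0,0,-23,18,0,0,0,-23,18,0,0,0,-23,18,0,0,0,-23,18,0,0])

```text
clock: 8.05
position: [0.4347, 0.0941, 0.3]
tool_rot: [-1.571, 0.0, -0.0]
force: [0.9, 0.8, -0.0]
grip_width: 0.0001
```

Call:
drive_tool(steps=[0,0,0,-25,0,0,0,0,-30,0,0,0,0,-30,0,0,0,0,-30,0,0,0,0,-26,0])

```text
clock: 8.47
position: [0.4355, 0.0934, 0.1576]
tool_rot: [-1.571, 0.0, 0.0]
force: [0.3, 0.6, -0.6]
grip_width: 0.0002
```

```bash
python3 - <<'E'
from h import *
S=snap('side');W=snap('wrist');o=monitor.observe();print(o['position'],o['force'],o['grip_width'],head(S,(278,175),30))
cv2.imwrite('pics/k1.png',np.hstack([cv2.resize(np.array(S['frame'])[120:220,200:325,::-1],(500,400)),cv2.resize(np.array(W['frame'])[100:400,160:385,::-1],(300,400))]))
print(proj(W,[.4765,.100,.155]),proj(W,[.4748,.0968,.1544]))
E
```

```text
[0.4341925  0.09287264 0.15655207] [-0.17373552 -0.19574109  0.54174522] -0.00042371003447896937 (84, np.float64(278.3), np.float64(176.1))
[367.67224945 274.92795413] [363.17737274 280.10664316]
```

View pics/k1.png

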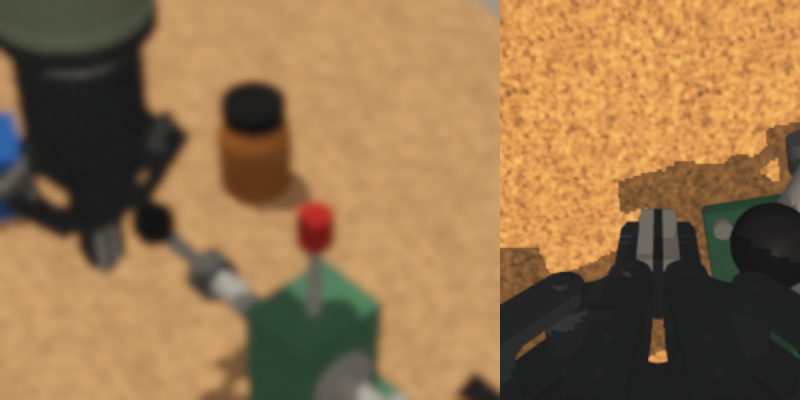

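Closed fingers sit just on the robot side of the knob, level with it in y. Starting the gentle push.

Call:
drive_tool(steps=[0,5,0.8,0,0,0,5,0.8,0,0,0,5,0.8,0,0,0,5,0.8,0,0,0,5,0.8,0,0])

```text
clock: 8.98
position: [0.4618, 0.0979, 0.1608]
tool_rot: [-1.57, -0.001, 0.0]
force: [-5.1, 0.1, 3.3]
grip_width: -0.0
```

Call:
drive_tool(steps=[0,3,0.5,0,0,0,3,0.5,0,0,0,3,0.5,0,0,0,2,0.3,0,0,0,1,0.2,0,0])

```text
clock: 9.4
position: [0.4734, 0.0996, 0.1595]
tool_rot: [-1.571, -0.0, 0.0]
force: [-3.5, 0.2, 2.8]
grip_width: -0.0
```

```bash
cat > chk.py <<'E'
from h import *
S=snap('side');o=monitor.observe();print(o['position'].round(4),o['force'].round(1),head(S,(278,178),30))
h=cv2.cvtColor(np.array(S['frame']),cv2.COLOR_RGB2HSV)
E
python3 chk.py
```

```text
[0.4734 0.0996 0.1594] [-2.1 -0.5  1.2] (76, np.float64(276.8), np.float64(178.5))
```

Call:
drive_tool(steps=[0,1.5,0.2,0,0,0,1.5,0.3,0,0,0,1.5,0.2,0,0,0,1,0.2,0,0,0,0,0,0,0])

```text
clock: 9.87
position: [0.4788, 0.1005, 0.1593]
tool_rot: [-1.571, -0.0, 0.0]
force: [-1.2, -0.2, 0.5]
grip_width: 0.0001
```

```bash
python3 chk.py; python3 - <<'E'
from h import *
S=snap('side')
cv2.imwrite('pics/k2.png',cv2.resize(np.array(S['frame'])[140:220,210:330,::-1],(720,480),interpolation=cv2.INTER_CUBIC))
E
```

```text
[0.4788 0.1004 0.1593] [-1.3  1.1  1.2] (76, np.float64(276.8), np.float64(178.5))
```

View pics/k2.png

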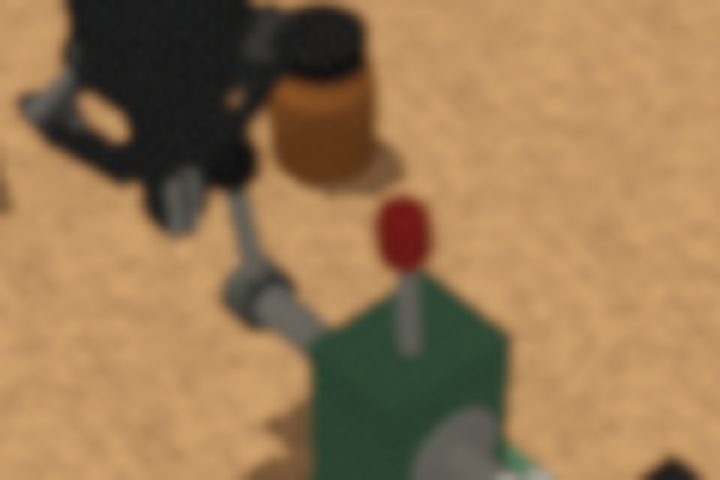

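The knob is still against the fingers and now nearly upright. The pin is standing, slightly tilted within its play and in the arm's shadow. Continuing.

Call:
drive_tool(steps=[0,1.5,0.3,0,0,0,1.5,0.2,0,0,0,1.5,0.3,0,0,0,1.5,0.2,0,0,0,1,0.2,0,0])

```text
clock: 10.38
position: [0.4857, 0.1017, 0.1593]
tool_rot: [-1.571, 0.0, 0.0]
force: [-3.1, 0.1, 2.9]
grip_width: 0.0003
```

```bash
python3 chk.py
```

```text
[0.4859 0.1016 0.1593] [-1.9  0.5  1.4] (77, np.float64(276.8), np.float64(178.5))
```

Call:
drive_tool(steps=[0,1.5,0.3,0,0,0,1.5,0.2,0,0,0,1.5,0.3,0,0,0,1.5,0.2,0,0,0,1,0.2,0,0])

```text
clock: 10.85
position: [0.4928, 0.1029, 0.1593]
tool_rot: [-1.571, -0.0, 0.0]
force: [-2.2, -0.1, 1.8]
grip_width: 0.0
```

```bash
python3 chk.py
```

```text
[0.4929 0.1029 0.1593] [-1.8  0.6  0.2] (77, np.float64(276.8), np.float64(178.5))
```

Call:
drive_tool(steps=[0,1.5,0.3,0,0,0,1.5,0.2,0,0,0,1.5,0.3,0,0,0,1.5,0.2,0,0,0,1,0.2,0,0])

```text
clock: 11.32
position: [0.4998, 0.1041, 0.1593]
tool_rot: [-1.571, -0.0, 0.0]
force: [-3.1, -0.0, 1.1]
grip_width: -0.0002
```

```bash
python3 chk.py
```

```text
[0.4999 0.1041 0.1593] [-1.7  0.7 -0.2] (77, np.float64(276.8), np.float64(178.5))
```

Call:
drive_tool(steps=[0,1.5,0.3,0,0,0,1.5,0.2,0,0,0,1.5,0.3,0,0,0,1.5,0.2,0,0,0,1,0.2,0,0])

```text
clock: 11.78
position: [0.5068, 0.1053, 0.1593]
tool_rot: [-1.571, -0.0, 0.0]
force: [-2.2, 0.1, 0.9]
grip_width: 0.0001
```

```bash
python3 chk.py
```

```text
[0.5069 0.1053 0.1593] [-1.   1.   1.1] (77, np.float64(276.6), np.float64(178.5))
```

Call:
drive_tool(steps=[0,1.5,0.3,0,0,0,1.5,0.2,0,0,0,1.5,0.3,0,0,0,1.5,0.2,0,0,0,1,0.2,0,0])

```text
clock: 12.25
position: [0.5136, 0.1064, 0.1592]
tool_rot: [-1.571, 0.0, 0.0]
force: [-0.5, 0.7, -1.3]
grip_width: 0.0
```

```bash
python3 chk.py
```

```text
[0.5138 0.1065 0.1592] [-1.8  0.7 -0.6] (75, np.float64(279.0), np.float64(183.1))
```

Call:
drive_tool(steps=[0,1.5,0.3,0,0,0,1.5,0.2,0,0,0,1.5,0.3,0,0,0,1.5,0.2,0,0,0,1,0.2,0,0])

```text
clock: 12.72
position: [0.5207, 0.1076, 0.1592]
tool_rot: [-1.571, 0.0, 0.0]
force: [-2.9, 0.3, -2.0]
grip_width: -0.0002
```

```bash
python3 chk.py
```

```text
[0.5208 0.1077 0.1593] [-1.4  0.1 -1.5] (74, np.float64(279.0), np.float64(183.2))
```

The pin has dropped: its head went from (277,178.5) to (279,183), about 20 mm, and the push force stayed at 2–3 N. Backing off the lever, then going over the pin.

Call:
drive_tool(steps=[0,-8,-1,0,0,0,-10,-2,0,0,0,0,0,30,0,0,0,0,35,0,0,0,0,25,0])

```text
clock: 13.18
position: [0.5024, 0.1043, 0.2516]
tool_rot: [-1.57, -0.001, -0.0]
force: [0.1, 0.2, -0.4]
grip_width: -0.0005
```

Call:
drive_tool(steps=[0,7,-20,0,0,0,7,-20,0,0,0,7,-20,0,0,0,7,-20,0,0,0,7,-20,0,0])

```text
clock: 13.6
position: [0.5375, 0.0037, 0.2496]
tool_rot: [-1.571, -0.001, 0.0]
force: [0.7, 0.1, 1.0]
grip_width: 0.0002
```

```bash
python3 - <<'E'
from h import *
S=snap('side');W=snap('wrist');o=monitor.observe();print(o['position'],o['force'],head(S,(278,180),30))
cv2.imwrite('pics/p1.png',np.hstack([cv2.resize(np.array(S['frame'])[120:220,210:335,::-1],(500,400)),cv2.resize(np.array(W['frame'])[100:400,160:385,::-1],(300,400))]))
E
```

```text
[0.53787998 0.00126973 0.2495848 ] [0.1661922  0.23684659 0.11822879] (74, np.float64(278.9), np.float64(182.8))
```

View pics/p1.png

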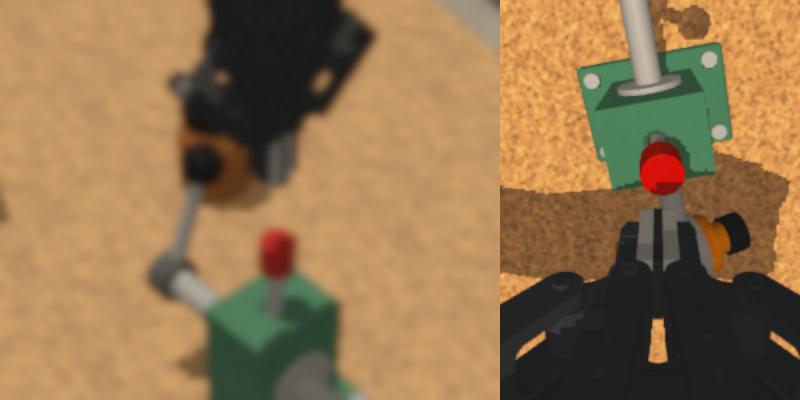

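The pin is dropped and upright, the lever leans away, and the closed fingers are centred over the head. Going down.

Call:
drive_tool(steps=[0,1,1,-12,0,0,0,0,-12,0,0,0,0,-8,0,0,0,0,-5,0,0,0,0,-3,0])

```text
clock: 14.12
position: [0.5382, 0.0058, 0.2088]
tool_rot: [-1.571, 0.0, 0.0]
force: [0.8, 0.2, 0.2]
grip_width: -0.0001
```

Call:
drive_tool(steps=[0,0,0,-2,0,0,0,0,-2,0,0,0,0,-2,0,0,0,0,-2,0,0,0,0,-2,0])

```text
clock: 14.53
position: [0.5387, 0.0057, 0.1995]
tool_rot: [-1.571, -0.001, 0.0]
force: [-0.6, 0.5, 7.2]
grip_width: 0.0001
```

Call:
drive_tool(steps=[0,0,0,-2,0,0,0,0,-2,0,0,0,0,-2,0,0,0,0,-1,0,0,0,0,-1,0])

```text
clock: 14.95
position: [0.5385, 0.0055, 0.1917]
tool_rot: [-1.571, -0.0, -0.0]
force: [-4.7, -0.5, 12.1]
grip_width: -0.0001
```

Call:
drive_tool(steps=[0,0,0,-1.5,0,0,0,0,-1.5,0,0,0,0,-1.5,0,0,0,0,-1.5,0,0,0,0,-1,0])

```text
clock: 15.37
position: [0.5381, 0.0054, 0.1846]
tool_rot: [-1.571, 0.001, -0.0]
force: [-7.8, 0.2, 15.0]
grip_width: 0.0
```

```bash
python3 chk.py
```

```text
[0.5381 0.0055 0.1845] [-6.2 -0.8  8.9] (50, np.float64(278.7), np.float64(189.5))
```

Call:
drive_tool(steps=[0,-0.5,0,-1,0,0,-0.5,0,-1,0,0,-0.5,0,-1,0,0,0,0,-1,0,0,0,0,-1,0])

```text
clock: 15.83
position: [0.5373, 0.0055, 0.1797]
tool_rot: [-1.571, -0.001, 0.0]
force: [-1.5, -0.3, 8.4]
grip_width: 0.0003
```

Call:
drive_tool(steps=[0,0,0,-1,0,0,0,0,-1,0,0,0,0,-1,0,0,0,0,-1,0,0,0,0,-1,0])

```text
clock: 16.25
position: [0.5371, 0.0055, 0.1746]
tool_rot: [-1.571, -0.0, -0.0]
force: [-3.6, 0.1, 7.4]
grip_width: 0.0002
```

Lateral force relieved. Finishing in small steps.

Call:
drive_tool(steps=[0,-0.3,0,-1,0,0,0,0,-1,0,0,0,0,-0.8,0,0,0,0,-0.6,0,0,0,0,0,0])

```text
clock: 16.67
position: [0.5368, 0.0055, 0.1711]
tool_rot: [-1.571, -0.0, -0.0]
force: [-2.9, -0.0, 5.9]
grip_width: 0.0002
```

Call:
drive_tool(steps=[0,0,0,-0.5,0,0,0,0,-0.5,0,0,0,0,-0.5,0,0,0,0,0,0,0,0,0,0,0])

```text
clock: 17.08
position: [0.5368, 0.0055, 0.1696]
tool_rot: [-1.571, -0.0, -0.0]
force: [-2.1, -0.5, 5.6]
grip_width: 0.0
```

Call:
drive_tool(steps=[0,0,0,-0.5,0,0,0,0,-0.5,0,0,0,0,-0.5,0,0,0,0,0,0,0,0,0,0,0])

```text
clock: 17.5
position: [0.5368, 0.0055, 0.1683]
tool_rot: [-1.571, -0.0, -0.0]
force: [-3.3, -1.4, 8.0]
grip_width: 0.0001
```

Call:
drive_tool(steps=[0,0,0,-0.5,0,0,0,0,-0.3,0,0,0,0,-0.2,0,0,0,0,0,0,0,0,0,0,0])

```text
clock: 17.92
position: [0.5369, 0.0055, 0.168]
tool_rot: [-1.57, -0.001, -0.0]
force: [-8.0, -0.0, 25.1]
grip_width: -0.0001
```

Call:
drive_tool(steps=[0,0,0,3,0,0,0,0,20,0,0,0,0,30,0,0,0,0,35,0,0,0,0,40,0])

```text
clock: 18.33
position: [0.536, 0.0055, 0.2956]
tool_rot: [-1.571, 0.002, -0.0]
force: [1.0, 0.6, 1.0]
grip_width: 0.0
```

Call:
drive_tool(steps=[0,-25,25,0,0,0,-25,25,0,0,0,-25,25,0,0,0,-25,25,0,0,0,0,25,0,0])

```text
clock: 18.75
position: [0.4332, 0.1313, 0.2952]
tool_rot: [-1.57, 0.001, 0.001]
force: [1.2, 0.1, 0.6]
grip_width: -0.0002
```

```bash
python3 - <<'E'
from h import *
S=snap('side');T=snap('top');o=monitor.observe();print(o['position'],o['force'],head(S,(278,190),30),head(T,(273,213),30))
b=onz(S,277.9,196.8,.13)
print('pred S head centre if seated',proj(S,[*b[:2],.142]),'T top',proj(T,[*onz(T,273.7,215.7,.13)[:2],.154]))
c=lambda g,x,y:cv2.resize(np.array(g['frame'])[y-40:y+40,x-40:x+40,::-1],(400,400),interpolation=cv2.INTER_CUBIC)
cv2.imwrite('pics/e1.png',np.hstack([c(S,278,190),c(T,273,215)]))
E
```

```text
[0.43598223 0.13424622 0.29517519] [ 0.94630201 -0.43349121 -0.02360428] (85, np.float64(278.1), np.float64(193.0)) (136, np.float64(273.3), np.float64(212.4))
pred S head centre if seated [277.93582065 193.52876597] T top [273.46081766 212.88738792]
```

View pics/e1.png

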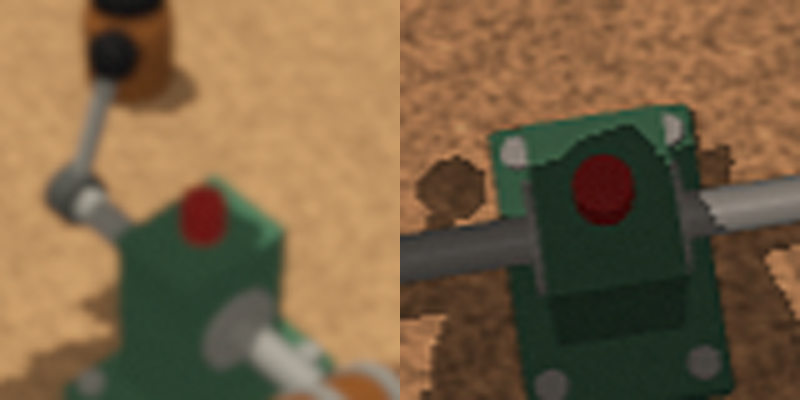

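The head sits on the housing with no shank visible: side (278.1,193.0) against (277.9,193.5) predicted when seated, top (273.3,212.4) against (273.5,212.9). The arm is clear, so I'm handing in.

```bash
python3 -c "
from h import *
workorder.job_done();print(monitor.observe()['clock'])"
```

```text
the job is handed in; nothing more can be done
the job is handed in; nothing more can be done
```

The bottle tumbler is locked and the job is handed in; the arm took about 19 s of the 72 s allowed. I stood the pin in the bore on the collar, then pushed the lever away from the robot with closed fingers at about 2–5 N. The pin dropped about 20 mm at roughly 0.2 rad past upright. I then pushed it home with about 5–15 N and backed the arm off.

- **Pin seating:** the downward force rose to 25 N exactly at the expected seated height. After retreating, the head matched its predicted seated position to about 0.5 px in both the side and top views, with no shank showing and the arm touching nothing.
- **Lever overshoot:** because two push calls ran back to back, I moved the lever about 7 mm further after the drop. The force stayed at 2–3 N. I didn't push on to feel the lever block.
- **Sideways force:** while pressing the pin, up to 8 N appeared in -x. I reduced it by shifting the tool about 2 mm in -x, though it read 8 N again at the final contact.
- **Bystanders:** I didn't measure the bottle and jars at the end. The arm stayed well clear of them throughout.

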